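# Feed a stone sample home in the bench scanner with a push stick

### The arm

A 6-joint arm with a two-finger parallel gripper is mounted at the origin on the work surface. World frame = base frame: x ahead of the robot, y to its left, z up, the work surface at z = 0. Lengths are in mm, angles in rad, forces in N, time in s.
With the tool pointing down it reaches from about 275 to 750 mm from the base axis. Payload 10.2 kg.
Tool frame: the origin (TCP) lies between the finger pads; the fingertips stand 17 mm ahead of it and the grasp point (between the pads) lies 2 mm behind it (tips_ahead is the distance from the TCP to the fingertips, in mm); z points along the fingers, y is the line along which they close (so a half turn about z gives the same grasp; the last joint's range is limited). The gripper opens to 85 mm and grips with 20 to 120 N. Pads are 22 mm wide; open, the fingers measure 114 mm over their backs; the gripper's body (76 mm by 85 mm) begins 54 mm behind the grasp point. The pads swing forward as they close: fully open they stand 13 mm farther back than shut.
Start: joints at [-1.512, 0.313, 1.498, -0, 1.331, -0.223], TCP at [145.981, -504.302, 248.294] pointing down, gripper open.
Joint ranges: [-2.94, 2.94], [-0.97, 2.17], [0.19, 2.56], [-1.23, 4.37], [0.02, 3.11], [-2.88, 2.88]. Speed limits (rad/s): [2.39, 2.39, 3.01, 3.14, 3.14, 3.14].

### API

Orientations are given as a unit quaternion [w, x, y, z].
In Python, from rig import sense, capture, finish_job, boxes_of, tips_ahead gives the robot as it stands.
- The arm moves only by the tool drive_tool, never from a script. Its argument "commands" is text: rows parted by semicolons, each of 7 numbers parted by spaces: the shift along the world's x, y, z in units of 0.1 m (1.0 is 0.1 m), then the turn, a rotation vector about the world's x, y, z in units of pi/4 rad (1.0 is pi/4 rad), then the opening in per cent of the stroke, from 0 (shut) to 100 (fully open). A call has 1 to 20 rows; each row shifts and turns the commanded pose from where the row before left it; what a row does not reach is not made up. A row lasts 1/12 s, in which the tool goes at most 41.7 mm and 7.16 degrees, less where a joint would pass 70% of its speed; a pose out of reach is approached as far as the arm can. A call with a number of a shift or a turn outside -1 to 1 is refused whole. A call with a gripper value outside its range is refused whole. The fingers move at their own pace and stop on an object; "force" is the grip in N (left out, the last holds). Time passes only in rows, so rows that do not move let the fingers close. It gives the time, the measured TCP pose, the force, the opening and the grip force at its end, in the units of the state.
- sense(): the state, without advancing time (a new reading comes with each control period).
- capture(name): name is "side" or "top"; returns a dict with "pixels" (400x640x3 uint8, blue, green, red), "fov_y" (degrees; the focal length in pixels is half the picture's height over the tangent of half this angle, whatever the lens; pixels are square), "cx", "cy" (the principal point, pixels), "k1" (the pictures are not rectified: a ray, as slopes to the right and down, at radius r is drawn at 1 + k1 r^2 times it, then the intrinsics apply), "position" and "attitude" of the camera in the world. Camera axes: x right, y down, z forward; pixel columns grow to the right and rows downward; lengths in mm; the calibration is good to about 2 mm. A picture is of the moment at which its call begins. There is no depth.
- finish_job(): hands the job in; it is judged then, once.
Trained networks look in a picture, given as the dict that the camera call returned (one of the last four; its "shot" number tells which), for a name from the list of things; names that differ only in an ending like _2 or _b are one class to them, and where a whole thing is asked for, a point or a joint stands for the part that bears it (a point fixed in the world has none). Each returns a list of dicts, best first, with "confidence" (0 to 1); they miss things now and then, are a little off and sometimes report something else, mostly with a low value. They report only what shows in the picture. A call takes as long as a camera call. They do not tell look-alikes from the thing itself.
- boxes_of(picture, name): "position" ([column, row] in pixels, amid what is visible of it).
The state is a dict: "time_s": time; "joints": joint angles; "dq": joint speeds; "tau": joint torques, N m; "eef_pos": TCP position; "ee_rot": TCP orientation; "force": force on the tool from outside, world axes, zero at the start; "wrist_torque": the same for the moment, N m; "grip_width": opening from 0.0 (shut) to 1.0 (fully open); "grip_force": force on a finger pad.
Only numpy, scipy, OpenCV 4.12 (cv2) and the standard library are available. Lean on these libraries where they do the work, as an engineer would, in place of code of your own. Each camera call takes 0.05 s, during which the arm holds its last target. There are 200 camera calls.

### The job

Take the wooden push stick out from under the riser shelf, lay it flat in the scanner's open channel behind the stone sample, handle end away from the tunnel, and let go of it there. Then take it again by its raised handle and push the sample through the channel until it is home against the stop inside the tunnel, draw the stick back until all of it is out of the tunnel, and leave it lying in the open channel. Do not touch the sample with the fingers and leave everything else on the table where it is.

Things in the scene. Friction and masses are not known exactly. Their poses are not given: they have to be found in the camera images.
- scanner: Bench scanner, fixed: grey base plate 460 x 130 x 12 mm with a straight guide channel 26 mm wide, floor 12 mm above the table. Origin: centre of the plate's underside, on the table; x = feed direction (to the tunnel), y across, z up. The channel is open from x = -230 mm (open end) to +70 mm, between two aluminium rails 14 mm wide whose tops are 22 mm above the table.
- scanner_mouth (a point): Middle of the tunnel's mouth on the channel floor: x = +70 mm, 12 mm above the table; axes as the scanner's. The tunnel runs on from here for 150 mm, 26 mm wide and 34 mm high inside. Over its first 50 mm stands a white detector head 130 mm wide whose top is 130 mm above the table; the rest has a clear roof, top 50 mm above the table.
- scanner_stop (a point): Foot of the face of the fixed stop inside the tunnel: x = +210 mm of the scanner, on the channel floor; axes as the scanner's. When the sample is home its centre is 25 mm before this point (x = +185 mm).
- sample_center (a point): The sawn pale stone sample, a block 50 (x) x 22 (y) x 22 (z) mm, about 60 g, loose in the open channel, its length along the channel; it starts with its centre between x = -10 and +40 mm of the scanner. Point at its centre, 11 mm up; its x points (within 0.03 rad) along the feed direction.
- stick_center (a point): Wooden push stick, about 70 g: a straight bar 200 (x) x 18 (y) x 26 (z) mm with a raised handle on its rear end. It lies flat, rear end and handle under the riser shelf, its front 120 to 150 mm sticking out. It balances about 12 mm behind this point. Point at the middle of the bar, 13 mm above its underside; x along the bar to the plain front (pushing) end, z up.
- stick_tip (a point): Centre of the front (pushing) end face of the stick, 100 mm ahead of stick_center along the stick's x; same axes.
- stick_handle (a point): The stick's raised handle: a block 30 (x) x 18 (y) mm on the bar's rear end, reaching 30 mm above the bar (top 56 mm above the stick's underside). Point at its middle, 85 mm behind stick_center along the stick's x, 41 mm above the underside; same axes.
- riser: Plywood riser shelf, fixed: a board 160 (x) x 300 (y) mm, underside 72 and top 87 mm above the table, on side panels at y = +-142 mm; boxes on it to 167 mm. Origin: centre of its footprint on the table; x points out of the open front (edge at x = +80 mm), where the stick sticks out. Draw the stick out along its length, lifted at most 12 mm, until its rear end is clear.
- brush_point (a point): Brush lying to one side of the stick; a bystander; point at its middle.
- wrench_point (a point): Spanner lying between the mat and the scanner; a bystander; point at its middle.
- rock_big_point (a point): Rough stone lump 110 x 70 x 53 mm; a bystander; point at its middle, 25 mm up.
- rock_small_point (a point): Rough stone lump 55 x 40 x 36 mm; a bystander; point at its middle, 18 mm up.
Things that resemble listed ones, but are neither listed nor needed, are in the scene too. There is more than one size of the part that bears sample_center; the job needs the smaller. What is shaped like the part that bears stick_center but blue is not meant.

How it is judged:
By the outcome, as a careful person would: the job done as asked, in the order asked, and still so for the second after the job is handed in, with the robot touching nothing.
It also fails if it takes over 59 s, if anything falls off the work surface, if the arm or the gripper's body presses on something with over 40 N, if the wrist force passes 120 N, or if a joint passes its speed limit or range.

## Working session

There is one attempt and no reset: what is moved stays moved. The work goes in short steps, Python scripts to look and compute and a tool call to move; the robot and the scene stay as the last step left them, time stands still between calls to the robot, and variables do not carry over. Pictures are saved under pics/ and viewed, at most 10 in all, crops included, and the job is handed in when it is done.

Besides the shell and the picture viewer there is one more tool, called after ">>>" in YAML: its name, and indented under it one key for each argument. drive_tool: Moves the arm, as the interface text tells. Shifts and turns lie within -1 to 1; 1 stands for 0.1 m of shift or pi/4 rad of turn. Its arguments: {"type":"object","properties":{"commands":{"type":"string"},"force":{"type":"number"}},"required":["commands"]}

```bash
ls; mkdir -p pics
cat > h.py <<'E'
import numpy as np, cv2
from scipy.spatial.transform import Rotation as R
from rig import sense, capture, finish_job, boxes_of
def rot(p):
    a=np.array(p["attitude"],float)
    return a if a.shape==(3,3) else R.from_quat([a[1],a[2],a[3],a[0]]).as_matrix()
def K(p):
    f=200/np.tan(np.radians(p["fov_y"])/2); return f
def ray(p,uv):
    f=K(p); d=np.array([(uv[0]-p["cx"])/f,(uv[1]-p["cy"])/f]); s=d.copy()
    for _ in range(20): s=d/(1+p["k1"]*(s@s))
    return rot(p)@np.array([s[0],s[1],1])
def atz(p,uv,z):
    r=ray(p,uv); o=np.array(p["position"],float); return o+r*(z-o[2])/r[2]
def proj(p,X):
    c=rot(p).T@(np.array(X,float)-np.array(p["position"])); s=c[:2]/c[2]; s=s*(1+p["k1"]*(s@s))
    return s*K(p)+[p["cx"],p["cy"]]
E
python3 - <<'E'
from h import *
np.set_printoptions(precision=1,suppress=True)
for n in("top","side"):
    p=capture(n); cv2.imwrite(f"pics/{n}0.png",p["pixels"])
    print(n,p["position"],p["attitude"],p["fov_y"],p["k1"],p["cx"],p["cy"])
    for k,z in dict(scanner_mouth=12,scanner_stop=12,sample_center=23,stick_center=13,stick_tip=13,stick_handle=41,riser=0,brush_point=5,wrench_point=5,rock_big_point=25,rock_small_point=18,scanner=0).items():
        for b in boxes_of(p,k)[:3]: print(k,round(b["confidence"],2),np.array(b["position"]),atz(p,b["position"],z))
E
```

```text
pics
top [ 227.7 -156.4 1500.7] [ 0.1 -0.7  0.7 -0.1] 43.15250105311897 0.04482914837548265 315.75748578882065 200.5790582829647
scanner_mouth 0.74 [229.3 215.4] [532.7  84.8  12. ]
scanner_stop 0.6 [227.9 217.3] [527.1  89.   12. ]
sample_center 0.67 [237.6 262.2] [390.4  60.3  23. ]
sample_center 0.47 [218.2 218.2] [523.6 115.9  23. ]
sample_center 0.23 [157.  286.9] [331.6 291.2  23. ]
stick_center 0.96 [503.2 251.8] [ 384.9 -717.4   13. ]
stick_center 0.72 [372.9 227. ] [ 476.5 -342.1   13. ]
stick_tip 0.96 [505.1 254.7] [ 376.2 -721.7   13. ]
stick_tip 0.58 [374.4 227.2] [ 475.7 -346.5   13. ]
stick_handle 0.93 [368.6 225.9] [ 475.6 -326.3   41. ]
stick_handle 0.75 [500.5 253.5] [ 377.4 -698.5   41. ]
riser 0.57 [420.5 213.8] [ 512.1 -490.1    0. ]
brush_point 0.95 [348.4 275. ] [ 339.1 -260.7    5. ]
wrench_point 0.7 [155.9 289.3] [326.2 299.6   5. ]
rock_big_point 0.63 [216.2 148.6] [740.  120.1  25. ]
rock_small_point 0.67 [355.9 175.8] [ 635.5 -301.5   18. ]
rock_small_point 0.54 [370.6 226.3] [ 478.1 -334.8   18. ]
scanner 0.68 [228.1 216.1] [533.2  90.3   0. ]
scanner 0.28
[... 289 characters left out ...]
287.4] [385.1  81.9  23. ]
stick_center 0.64 [456.8 163.5] [ 347.5 -745.3   13. ]
stick_center 0.63 [366.6 204.4] [ 476.5 -306.2   13. ]
stick_tip 0.66 [457.7 163. ] [ 346.2 -751.2   13. ]
stick_tip 0.6 [366.1 204.6] [ 477.2 -304.3   13. ]
stick_handle 0.69 [455.6 165.4] [ 331.  -675.2   41. ]
stick_handle 0.51 [365.7 202.1] [ 465.5 -279.1   41. ]
riser 0.6 [372.4 158.4] [ 632.8 -607.9    0. ]
riser 0.44 [203.2 236.2] [775.5  99.2   0. ]
riser 0.26 [324.4 185.5] [ 662.5 -333.7    0. ]
wrench_point 0.76 [268.6 372.2] [330.1 303.6   5. ]
rock_big_point 0.58 [200.9 235.2] [756.4 117.9  25. ]
rock_small_point 0.4 [366.9 199.8] [ 485.8 -322.7   18. ]
scanner 0.84 [251.7 269.8] [566.6 113.6   0. ]
```

View pics/top0.png

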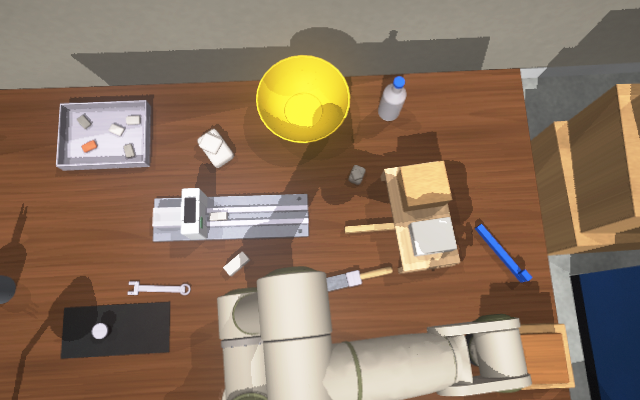

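View pics/side0.png

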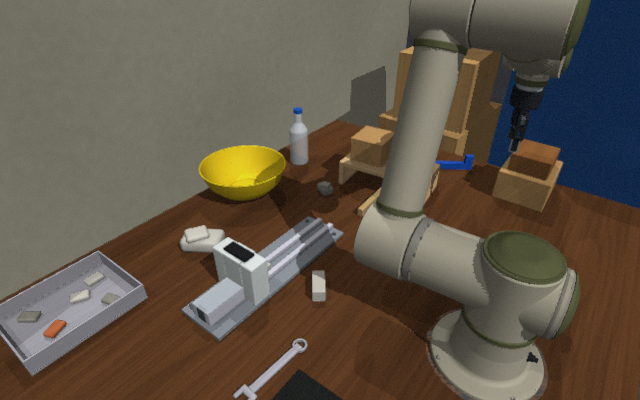

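The top view shows the scanner at columns 153-308, row ~215, with feed to the left (+y). The sample is in the channel at (218,216), and the larger block lies loose at (236,263). The stick's tip is at (345,229) and it goes under the riser at ~(395,227). The blue look-alike is at right.

Run:
```python
import cv2
t=cv2.imread("pics/top0.png")
a=cv2.resize(t[183:248,150:314],None,fx=4.8,fy=4.8,interpolation=cv2.INTER_CUBIC)
b=cv2.resize(t[205:255,320:464],None,fx=4.8,fy=4.8,interpolation=cv2.INTER_CUBIC)
import numpy as np
o=np.zeros((a.shape[0]+b.shape[0]+5,800,3),np.uint8);o[:a.shape[0],:a.shape[1]]=a;o[a.shape[0]+5:,:b.shape[1]]=b
print(a.shape,b.shape)
cv2.imwrite("pics/c.png",o[:, :800])
```

```text
(312, 787, 3) (240, 691, 3)
```

View pics/c.png

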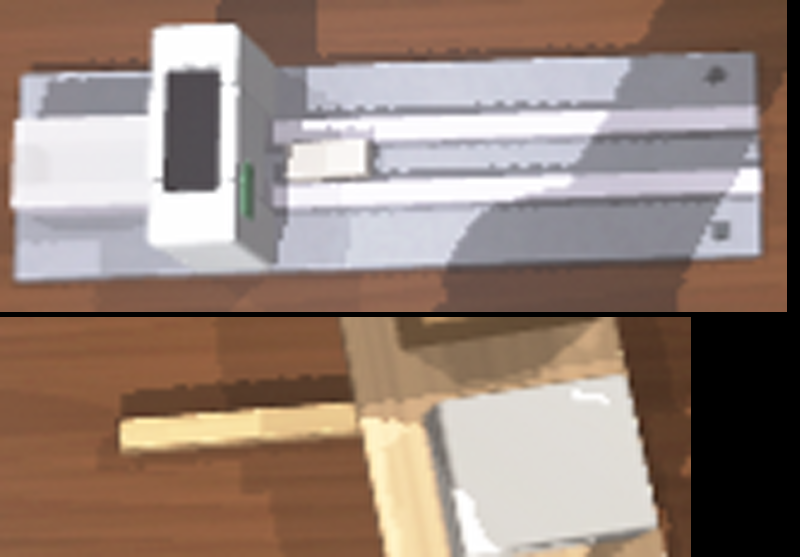

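The crop shows the plate corners at about (22,73), (757,53), (763,257), (14,280), and the sample spanning x 287-372. The stick runs from x=120 to 357 with its upper edge at y 421→403 and its lower edge at y 450→433.

```bash
cat > geo.py <<'E'
from h import *
from scipy.optimize import least_squares
np.set_printoptions(precision=2,suppress=True)
def S(q,pts):  # pose x,y,yaw -> world
    c,s=np.cos(q[2]),np.sin(q[2]); pts=np.array(pts,float)
    return np.c_[q[0]+c*pts[:,0]-s*pts[:,1], q[1]+s*pts[:,0]+c*pts[:,1], pts[:,2]]
E
python3 - <<'E'
from geo import *
p=capture("top")
A=lambda x,y:(150+(x+.5)/4.8-.5,183+(y+.5)/4.8-.5)
B=lambda x,y:(320+(x+.5)/4.8-.5,205+(y-317+.5)/4.8-.5)
# scanner frame: x->+y world; y -> -x world(image bottom)
pt=[(230,-65,12),(-230,-65,12),(-230,65,12),(230,65,12)]
uv=np.array([A(22,73),A(757,53),A(763,257),A(14,280)])
f=lambda q:(np.array([proj(p,X) for X in S(q,pt)])-uv).ravel()
r=least_squares(f,[533,90,1.57]);print("plate",r.x,f(r.x))
for n,y0,y1 in(("Uout",120,106),("Uin",143,130),("Lin",185,168),("Lout",210,192)):
    for x,y in((280,y0),(757,y1)):
        X=atz(p,A(x,y),22); c,s=np.cos(r.x[2]),np.sin(r.x[2]); d=X[:2]-r.x[:2]
        print(n,c*d[0]+s*d[1],-s*d[0]+c*d[1])
for x,y in((287,145),(287,180),(372,140),(372,177)):
    X=atz(p,A(x,y),34);c,s=np.cos(r.x[2]),np.sin(r.x[2]); d=X[:2]-r.x[:2];print("sample",c*d[0]+s*d[1],-s*d[0]+c*d[1])
for x,y in((120,421),(120,450),(357,403),(360,433)): print("stick",atz(p,B(x,y),26))
for x,y in((342,317),(385,557)): print("riser front",atz(p,B(x,y),87))
# edges detection for the stick: gray columns profile
g=p["pixels"].astype(int)
for u in(350,360,370,380,390): print(u,[tuple(g[v,u]) [2] for v in range(220,240)])
v0=228
for v in (227,228,229,230,231): print(v,[g[v,u,2] for u in range(338,352)])
E
```

```text
plate [527.83  79.7    1.55] [ 0.14  0.13  0.01 -0.03 -0.1  -0.01 -0.04 -0.08]
Uout 67.1610584802441 -28.318234129683542
Uout -229.16722932034472 -28.498746791146502
Uin 66.90346452079953 -13.731374897480656
Uin -228.76878736962573 -13.221802097081081
Lin 66.42938854741696 12.742994421448676
Lin -228.14204853747674 10.825700116580798
Lout 66.14497167805929 28.401975479091863
Lout -227.74881517725012 25.924655502602235
sample 60.094240907790734 -9.838280870055065
sample 59.716545308431115 12.051729945489866
sample 8.072508410295814 -11.42663766732228
sample 7.854015239193501 11.741778959244797
stick [ 480.5  -257.13   26.  ]
stick [ 462.48 -256.02   26.  ]
stick [ 484.71 -403.68   26.  ]
stick [ 465.95 -403.95   26.  ]
riser front [ 526.37 -388.88   87.  ]
riser front [ 382.53 -402.04   87.  ]
350 [np.int64(104), np.int64(100), np.int64(99), np.int64(99), np.int64(99), np.int64(99), np.int64(248), np.int64(246), np.int64(248), np.int64(249), np.int64(249), np.int64(250), np.int64(190), np.int64(122), np.int64(121), np.int64(129), np.int64(139), np.int64(138), np.int64(143), np.int64(1
[... 1587 characters left out ...]
nt64(247), np.int64(248), np.int64(248), np.int64(247)]
229 [np.int64(139), np.int64(137), np.int64(137), np.int64(137), np.int64(137), np.int64(127), np.int64(121), np.int64(239), np.int64(248), np.int64(247), np.int64(249), np.int64(250), np.int64(249), np.int64(249)]
230 [np.int64(138), np.int64(138), np.int64(138), np.int64(126), np.int64(123), np.int64(121), np.int64(119), np.int64(240), np.int64(250), np.int64(249), np.int64(249), np.int64(249), np.int64(249), np.int64(249)]
231 [np.int64(138), np.int64(138), np.int64(137), np.int64(126), np.int64(120), np.int64(121), np.int64(112), np.int64(222), np.int64(247), np.int64(249), np.int64(249), np.int64(249), np.int64(250), np.int64(251)]
```

>>> drive_tool:
  commands: "0.273 0.141 0 0 0 0.1394 55;0.273 0.141 0 0 0 0.1394 55;0.273 0.141 0 0 0 0.1394 55;0.273 0.141 0 0 0 0.1394 55;0.273 0.141 0 0 0 0.1394 55;0.273 0.141 0 0 0 0.1394 55;0.273 0.141 0 0 0 0.1394 55;0.273 0.141 0 0 0 0.1394 55;0.273 0.141 0 0 0 0.1394 55;0.273 0.141 0 0 0 0.1394 55;0.273 0.141 0 0 0 0.1394 55;0.273 0.141 0 0 0 0.1394 55;0 0 0 0 0 0 55;0 0 0 0 0 0 55"
  force: 50

```text
time_s: 2.52
eef_pos: [474.4, -334.3, 248.0]
ee_rot: [-0.0, 0.698, 0.716, -0.0]
force: [1.1, -0.6, -0.4]
grip_width: 0.557
grip_force: 0.0
```

>>> drive_tool:
  commands: "0 0 -0.3 0 0 0 55;0 0 -0.3 0 0 0 55;0 0 -0.3 0 0 0 55;0 0 -0.3 0 0 0 55;0 0 -0.3 0 0 0 55;0 0 -0.3 0 0 0 55;0 0 -0.12 0 0 0 55;0 0 -0.12 0 0 0 55;0 0 -0.13 0 0 0 55;0 0 0 0 0 0 55;0 0 0 0 0 0 20;0 0 0 0 0 0 10;0 0 0 0 0 0 10;0 0 0 0 0 0 10;0 0 0 0 0 0 10;0 0 0 0 0 0 10;0 0 0 0 0 0 10"
  force: 50

```text
time_s: 3.93
eef_pos: [474.2, -335.8, 33.0]
ee_rot: [0.001, 0.698, 0.716, -0.0]
force: [-0.8, -0.2, 6.5]
grip_width: 0.196
grip_force: 49.9
```

Run:
```python
from geo import *
p=capture("side"); c=p["pixels"][120:270,290:490]; cv2.imwrite("pics/s1.png",cv2.resize(c,None,fx=4,fy=4,interpolation=cv2.INTER_CUBIC)); print(sense()["grip_width"],sense()["grip_force"])
```

```text
0.19080659414541756 49.94210243225098
```

View pics/s1.png

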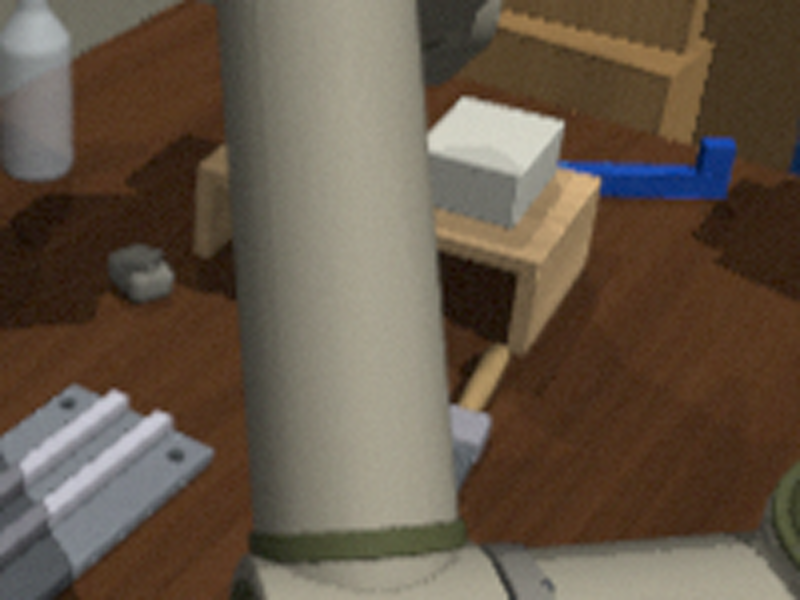

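The stick is gripped (width 0.19, 50 N), but the arm hides it in this view. I'll lift it 5 mm and draw it out along its length.

>>> drive_tool:
  commands: "0 0 0.03 0 0 0 5;0 0 0.03 0 0 0 5;0 0 0 0 0 0 5;-0.0025 0.1 0 0 0 0 5;-0.0027 0.1 0 0 0 0 5;-0.0027 0.1 0 0 0 0 5;-0.0027 0.1 0 0 0 0 5;-0.0027 0.1 0 0 0 0 5;-0.0027 0.1 0 0 0 0 5;-0.0027 0.1 0 0 0 0 5;-0.0027 0.1 0 0 0 0 5;-0.0027 0.1 0 0 0 0 5;-0.0027 0.1 0 0 0 0 5;0 0 0 0 0 0 5"

```text
time_s: 5.15
eef_pos: [470.7, -233.2, 37.2]
ee_rot: [-0.001, 0.698, 0.716, 0.0]
force: [-0.2, 0.6, -0.2]
grip_width: 0.191
grip_force: 49.0
```

Run:
```python
from geo import *
p=capture("top"); c=p["pixels"][170:290,290:450]; cv2.imwrite("pics/t1.png",cv2.resize(c,None,fx=5,fy=5,interpolation=cv2.INTER_CUBIC)); s=sense();print(s["grip_width"],s["grip_force"],s["force"],s["wrist_torque"])
```

```text
0.19089035811357893 49.04868721961975 [-0.52 -1.06 -0.71] [-0.02  0.01 -0.02]
```

View pics/t1.png

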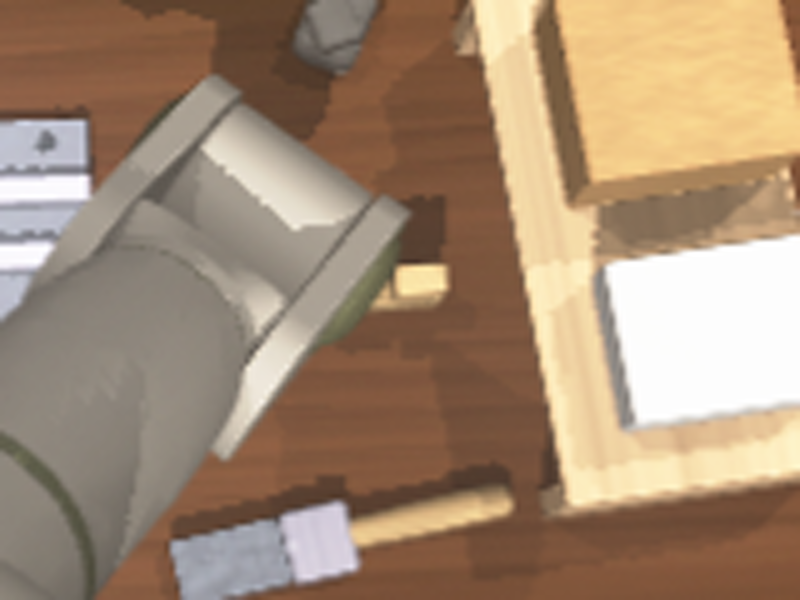

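The stick is clear of the shelf. Its handle top is at crop (395-447, 265-295), well left of the riser edge (~525).

Run:
```python
from geo import *
p=capture("top")
for x,y in((447,266),(447,293),(395,266),(395,296)): print(atz(p,(290+(x+.5)/5-.5,170+(y+.5)/5-.5),60))
A=lambda x,y:(150+(x+.5)/4.8-.5,183+(y+.5)/4.8-.5)
pt=[(230,-65,12),(-230,-65,12),(-230,65,12),(230,65,12)]
uv=np.array([A(22,73),A(757,53),A(763,257),A(14,280)])
f=lambda q:(np.array([proj(p,X) for X in S(q,pt)])-uv).ravel()
r=least_squares(f,[533,90,1.57]).x;print(np.array2string(r,precision=4)); np.save("scan.npy",r)
for x in(-230,-112,-91,-198,-200,-25,-145): print(x,S(r,[(x,0,0)]),S(r,[(x,-.8,0)]))
# side cam check of the scanner open end rails
p=capture("side")
cv2.imwrite("pics/s2.png",cv2.resize(p["pixels"][200:345,170:370],None,fx=4,fy=4,interpolation=cv2.INTER_CUBIC))
for n,X in dict(plA=(-230,-65,12),plB=(-230,65,12),plC=(230,65,12),Uo=(-230,-27,22),Ui=(-230,-13,22),Li=(-230,13,22),Lo=(-230,27,22),Lm=(0,27,22),Lim=(-100,13,22)).items():
    u=proj(p,S(r,[X])[0]); print(n,u,((u-[170,200])+.5)*4-.5)
```

```text
[ 480.04 -354.72   60.  ]
[ 464.27 -353.5    60.  ]
[ 481.48 -324.72   60.  ]
[ 463.96 -323.45   60.  ]
[527.8287  79.6968   1.5517]
-230 [[ 523.43 -150.26    0.  ]] [[ 524.23 -150.28    0.  ]]
-112 [[525.69 -32.28   0.  ]] [[526.49 -32.3    0.  ]]
-91 [[526.09 -11.29   0.  ]] [[526.89 -11.3    0.  ]]
-198 [[ 524.05 -118.27    0.  ]] [[ 524.85 -118.28    0.  ]]
-200 [[ 524.01 -120.27    0.  ]] [[ 524.81 -120.28    0.  ]]
-25 [[527.35  54.7    0.  ]] [[528.15  54.69   0.  ]]
-145 [[525.06 -65.28   0.  ]] [[525.86 -65.29   0.  ]]
plA [308.52 215.02] [555.6   61.57]
plB [343.46 231.45] [695.33 127.31]
plC [218.33 337.49] [194.83 551.46]
Uo [318.35 216.95] [594.89  69.28]
Ui [322.06 218.68] [609.75  76.21]
Li [329.08 221.95] [637.82  89.29]
Lo [332.92 223.74] [653.19  96.46]
Lm [278.92 267.03] [437.18 269.62]
Lim [300.31 244.63] [522.73 180.01]
```

View pics/s2.png

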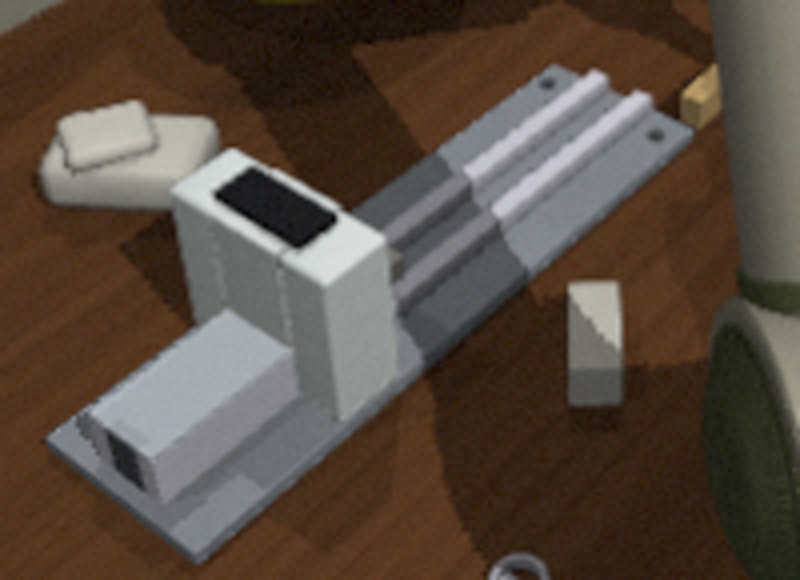

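The picture confirms the scanner pose: the predicted plate and rail corners match within ~3 crop pixels. Next I lift the stick and carry it over the channel.

>>> drive_tool:
  commands: "0 0 0.25 0 0 0 5;0 0 0.25 0 0 0 5;0 0 0.25 0 0 0 5;0.0557 0.2219 0 0 0 -0.0057 5;0.0557 0.2219 0 0 0 -0.0057 5;0.0557 0.2219 0 0 0 -0.0057 5;0.0557 0.2219 0 0 0 -0.0057 5;0.0557 0.2219 0 0 0 -0.0057 5;0.0557 0.2219 0 0 0 -0.0057 5;0.0557 0.2219 0 0 0 -0.0057 5;0.0557 0.2219 0 0 0 -0.0057 5;0.0557 0.2219 0 0 0 -0.0057 5;0.0557 0.2219 0 0 0 -0.0057 5;0 0 0 0 0 0 5;0 0 0 0 0 0 5;0 0 0 0 0 0 5"

```text
time_s: 6.63
eef_pos: [526.7, -14.0, 112.3]
ee_rot: [0.0, 0.714, 0.7, -0.0]
force: [0.2, 1.0, -1.8]
grip_width: 0.19
grip_force: 49.1
```

Run:
```python
from geo import *
p=capture("side"); p2=capture("top")
a=cv2.resize(p["pixels"][160:310,240:400],None,fx=2.5,fy=2.5,interpolation=cv2.INTER_CUBIC);b=cv2.resize(p2["pixels"][165:315,195:355],None,fx=2.5,fy=2.5,interpolation=cv2.INTER_CUBIC)
cv2.imwrite("pics/m3.png",np.hstack([a,b])); s=sense();print(s["eef_pos"],s["ee_rot"],s["force"])
```

```text
[526.57 -14.23 112.29] [ 0.    0.71  0.7  -0.  ] [ 0.36 -0.05 -0.34]
```

View pics/m3.png

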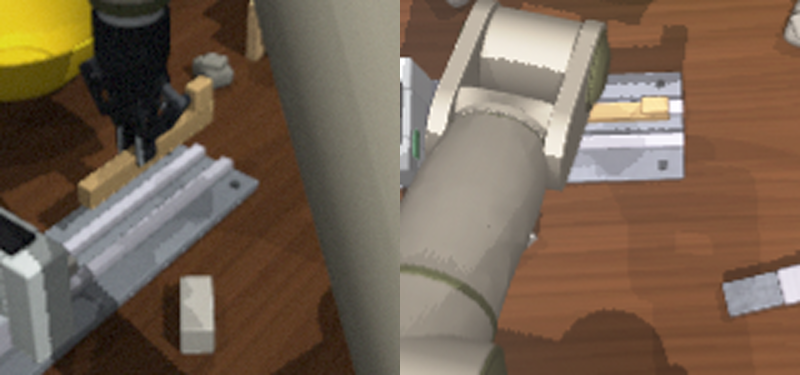

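Side and top crops show the stick held level above the channel, with the handle toward the open end (top crop handle at (655,105)). I lower it gently now.

>>> drive_tool:
  commands: "0 0 -0.2 0 0 0 5;0 0 -0.2 0 0 0 5;0 0 -0.12 0 0 0 5;0 0 -0.05 0 0 0 5;0 0 -0.03 0 0 0 5;0 0 -0.03 0 0 0 5;0 0 -0.03 0 0 0 5;0 0 0 0 0 0 5"

```text
time_s: 7.4
eef_pos: [526.7, -13.3, 46.4]
ee_rot: [0.0, 0.714, 0.7, 0.0]
force: [-0.2, -0.4, 0.2]
grip_width: 0.191
grip_force: 49.1
```

>>> drive_tool:
  commands: "0 0 -0.01 0 0 0 5;0 0 -0.01 0 0 0 5;0 0 0 0 0 0 5;0 0 0 0 0 0 5"

```text
time_s: 7.73
eef_pos: [526.9, -13.3, 44.9]
ee_rot: [0.0, 0.714, 0.7, 0.0]
force: [-1.0, 1.1, 5.3]
grip_width: 0.188
grip_force: 49.8
```

Contact came at 45, which matches the channel floor. I release and lift.

>>> drive_tool:
  commands: "0 0 0 0 0 0 45;0 0 0 0 0 0 45;0 0 0 0 0 0 45;0 0 0 0 0 0 45;0 0 0 0 0 0 45;0 0 0 0 0 0 45;0 0 0.2 0 0 0 45;0 0 0.3 0 0 0 45;0 0 0.3 0 0 0 45;0 0 0.3 0 0 0 45;-0.2 -0.35 0 0 0 0 45;-0.2 -0.35 0 0 0 0 45;-0.2 -0.35 0 0 0 0 45;0 0 0 0 0 0 45;0 0 0 0 0 0 45"

```text
time_s: 8.98
eef_pos: [466.1, -119.6, 154.5]
ee_rot: [0.0, 0.715, 0.699, 0.0]
force: [-0.9, 0.3, 0.7]
grip_width: 0.447
grip_force: 0.0
```

Run:
```python
from geo import *
p=capture("side"); p2=capture("top")
a=cv2.resize(p["pixels"][190:310,230:390],None,fx=2.5,fy=2.5,interpolation=cv2.INTER_CUBIC);b=cv2.resize(p2["pixels"][170:290,190:350],None,fx=2.5,fy=2.5,interpolation=cv2.INTER_CUBIC)
cv2.imwrite("pics/m4.png",np.hstack([a,b])); s=sense();print(s["eef_pos"],s["grip_width"])
r=np.load("scan.npy")
for n,q in(("side",p),("top",p2)):
  print(n,[proj(q,S(r,[X])[0]) for X in((-215,0,68),(-185,0,68),(-15,0,38))])
```

```text
[ 466.85 -117.79  154.32] 0.4540377089331626
side [array([322.55, 209.86]), array([316.01, 214.71]), array([274.82, 254.74])]
top [array([302.44, 211.05]), array([292.07, 211.35]), array([234.71, 215.08])]
```

View pics/m4.png

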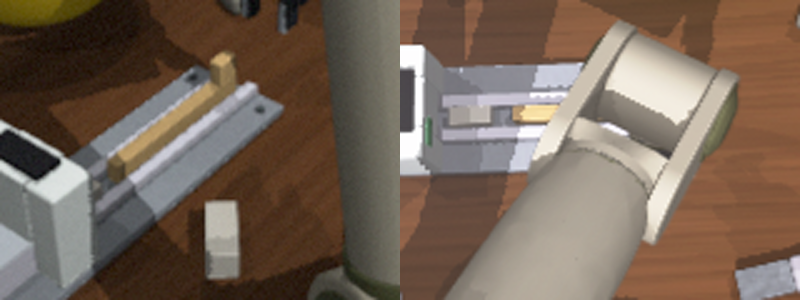

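The stick lies flat in the channel: tip at about scanner x=-15 (top crop (512,113)), handle at about x=-200, and the sample ahead with a gap. Now I grip the handle.

>>> drive_tool:
  commands: "0.19 -0.008 0 0 0 0 50;0.19 -0.008 0 0 0 0 50;0.195 -0.008 0 0 0 0 50;0 0 0 0 0 0 50;0 0 -0.25 0 0 0 50;0 0 -0.25 0 0 0 50;0 0 -0.25 0 0 0 50;0 0 -0.15 0 0 0 50;0 0 -0.11 0 0 0 50;0 0 0 0 0 0 50;0 0 0 0 0 0 10;0 0 0 0 0 0 10;0 0 0 0 0 0 10;0 0 0 0 0 0 10;0 0 0 0 0 0 10;0 0 0 0 0 0 10"
  force: 40

```text
time_s: 10.42
eef_pos: [524.7, -120.7, 54.4]
ee_rot: [0.001, 0.714, 0.7, 0.0]
force: [-0.2, 0.8, 6.2]
grip_width: 0.203
grip_force: 43.2
```

>>> drive_tool:
  commands: "0.0014 0.08 0.008 0 0 0 5;0.0015 0.08 0 0 0 0 5;0.0015 0.08 0 0 0 0 5;0.0015 0.08 0 0 0 0 5;0.0015 0.08 0 0 0 0 5;0.0015 0.08 0 0 0 0 5;0.0015 0.08 0 0 0 0 5;0.0015 0.08 0 0 0 0 5;0.0015 0.08 0 0 0 0 5;0.0015 0.08 0 0 0 0 5;0.0015 0.08 0 0 0 0 5;0.0015 0.08 0 0 0 0 5;0.0015 0.08 0 0 0 0 5;0.0015 0.08 0 0 0 0 5;0.0015 0.08 0 0 0 0 5"

```text
time_s: 11.67
eef_pos: [526.5, -0.0, 54.4]
ee_rot: [0.0, 0.714, 0.7, 0.0]
force: [0.4, -4.4, 5.4]
grip_width: 0.204
grip_force: 43.1
```

>>> drive_tool:
  commands: "0.0014 0.07 0.006 0 0 0 5;0.0014 0.07 0 0 0 0 5;0.0014 0.07 0 0 0 0 5;0.0014 0.07 0 0 0 0 5;0.001 0.05 0 0 0 0 5;0.001 0.05 0 0 0 0 5;0.0006 0.03 0 0 0 0 5;0.0006 0.03 0 0 0 0 5;0 0.02 0 0 0 0 5;0 0 0 0 0 0 5"

```text
time_s: 12.5
eef_pos: [527.2, 45.7, 54.6]
ee_rot: [-0.0, 0.714, 0.7, 0.0]
force: [-0.0, -0.4, 0.1]
grip_width: 0.204
grip_force: 42.4
```

>>> drive_tool:
  commands: "0.0004 0.02 0 0 0 0 5;0.0004 0.02 0 0 0 0 5;0.0004 0.02 0 0 0 0 5;0 0 0 0 0 0 5"

```text
time_s: 12.83
eef_pos: [527.3, 51.7, 54.7]
ee_rot: [-0.0, 0.714, 0.7, 0.0]
force: [-0.1, 0.3, 0.0]
grip_width: 0.2
grip_force: 42.3
```

>>> drive_tool:
  commands: "0.0004 0.015 0 0 0 0 5;0.0004 0.015 0 0 0 0 5;0 0 0 0 0 0 5"

```text
time_s: 13.08
eef_pos: [527.5, 54.5, 54.7]
ee_rot: [0.0, 0.714, 0.7, 0.0]
force: [0.5, 0.2, -0.2]
grip_width: 0.204
grip_force: 42.3
```

>>> drive_tool:
  commands: "0 0.015 0 0 0 0 5;0 0.015 0 0 0 0 5;0 0 0 0 0 0 5"

```text
time_s: 13.33
eef_pos: [528.1, 54.8, 55.3]
ee_rot: [0.002, 0.714, 0.7, -0.001]
force: [-1.5, -18.4, 2.5]
grip_width: 0.201
grip_force: 42.8
```

An 18 N reaction at 175 mm of travel is just where the stop should be, so the sample is home. I draw the stick back.

>>> drive_tool:
  commands: "0 -0.03 0 0 0 0 5;-0.001 -0.05 0 0 0 0 5;-0.0015 -0.08 0 0 0 0 5;-0.0015 -0.08 0 0 0 0 5;-0.0015 -0.08 0 0 0 0 5;-0.0015 -0.08 0 0 0 0 5;-0.0015 -0.08 0 0 0 0 5;-0.0015 -0.08 0 0 0 0 5;-0.0015 -0.08 0 0 0 0 5;-0.0015 -0.08 0 0 0 0 5;-0.0015 -0.08 0 0 0 0 5;-0.0015 -0.08 0 0 0 0 5;-0.0015 -0.08 0 0 0 0 5;-0.0015 -0.08 0 0 0 0 5;-0.0015 -0.08 0 0 0 0 5;-0.0015 -0.08 0 0 0 0 5;-0.0015 -0.08 0 0 0 0 5;-0.0015 -0.08 0 0 0 0 5;-0.0015 -0.08 0 0 0 0 5;0 0 0 0 0 0 5"

```text
time_s: 15.0
eef_pos: [524.9, -88.1, 54.7]
ee_rot: [0.0, 0.715, 0.7, -0.0]
force: [0.2, 0.5, -1.5]
grip_width: 0.201
grip_force: 42.2
```

>>> drive_tool:
  commands: "0 0 -0.008 0 0 0 5;0 0 0 0 0 0 5;0 0 0 0 0 0 50;0 0 0 0 0 0 50;0 0 0 0 0 0 50;0 0 0 0 0 0 50;0 0 0 0 0 0 50;0 0 0.15 0 0 0 50;0 0 0.3 0 0 0 50;0 0 0.3 0 0 0 50;0 0 0.3 0 0 0 50;0 0 0.2 0 0 0 50;-0.2 -0.35 0 0 0 0 50;-0.2 -0.35 0 0 0 0 50;-0.2 -0.35 0 0 0 0 50;-0.2 -0.35 0 0 0 0 50;0 0 0 0 0 0 50;0 0 0 0 0 0 50"

```text
time_s: 16.5
eef_pos: [444.0, -227.9, 178.9]
ee_rot: [-0.0, 0.715, 0.699, 0.0]
force: [-0.8, 0.5, -0.2]
grip_width: 0.499
grip_force: 0.0
```

Run:
```python
from geo import *
p=capture("side"); p2=capture("top")
a=cv2.resize(p["pixels"][190:350,180:340],None,fx=2.5,fy=2.5,interpolation=cv2.INTER_CUBIC);b=cv2.resize(p2["pixels"][150:310,140:300],None,fx=2.5,fy=2.5,interpolation=cv2.INTER_CUBIC)
cv2.imwrite("pics/m5.png",np.hstack([a,b])); s=sense();print(s["eef_pos"],s["grip_width"])
r=np.load("scan.npy")
for X in((160,0,34),(210,0,34),(17,0,38)): print((proj(p,S(r,[X])[0])-[180,190])*2.5,(proj(p2,S(r,[X])[0])-[140,150])*2.5+[400,0])
```

```text
[ 445.02 -226.04  178.85] 0.49753741102732885
[105.23 266.05] [487.89 167.72]
[ 61.25 299.77] [444.93 168.99]
[215.08 178.63] [609.48 163.48]
```

View pics/m5.png

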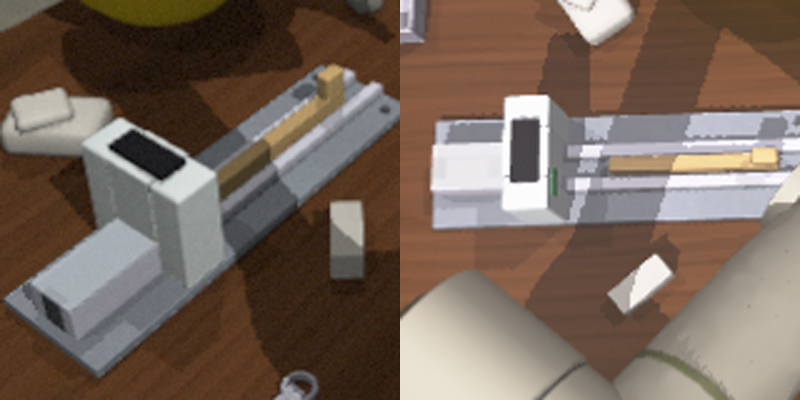

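The stick lies in the open channel with its tip at (610,163), clear of the tunnel mouth (~565). The open channel ahead of it is empty, and everything else is where it was.

```bash
python3 -c "
from rig import finish_job; print(finish_job())"
```

```text
the job is handed in; nothing more can be done
None
```

I pushed the sample up to the stop and left the stick lying in the open channel, clear of the tunnel. The job is handed in at about 17 s of the 59 s allowed. The sample can't be seen inside the tunnel, so "home" rests on the 18 N reaction after 175 mm of push, where the stop should be.

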